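Step the filter wheel to green and take a reading

ROBOT

A 7-joint arm with a two-finger parallel gripper is mounted at the origin on a cart in front of the work surface, level with it; the furniture and walls round the work are solid. World frame = base frame: x ahead of the robot, y to its left, z up, the work surface at z = 0. Lengths are in m, angles in rad, forces in N, time in s.
With the tool pointing down it reaches from about 0.4 to 0.85 m from the base axis. Payload 4.5 kg.
Tool frame: the origin (TCP) lies midway between the tips of the shut fingers; the grasp point (between the pads) lies manip.hold_point_z behind it (manip.hold_point_z is the distance from the TCP to the grasp point, in m); z points along the fingers, y is the direction in which the jaws open and shut (so a half turn about z gives the same grasp; the last joint's range is limited). The gripper opens to 88 mm and grips with 3 to 60 N. Pads are 18 mm wide; open, the fingers measure 123 mm over their backs; the gripper's body (75 mm by 187 mm) begins 45 mm behind the grasp point.
Start: joints at [-1.21, 0.689, -0.195, 1.565, 0.157, 0.902, -0.215], TCP at [0.201, 0.592, 0.239] pointing down, gripper open.
Joint ranges: [-3.01, 3.01], [-0.46, 2.08], [-1.47, 1.51], [0.13, 2.56], [-1, 4.14], [0.04, 2.09], [-2.66, 2.66]. Speed limits (rad/s): [2.57, 2.57, 3.14, 3.14, 3.14, 3.14, 3.14].

INTERFACE

Orientations are given as [roll, pitch, yaw] about the fixed x, y, z axes, in that order (R = Rz(yaw) Ry(pitch) Rx(roll)).
In Python, from bench import manip, eyes gives the robot as it stands.
- The arm moves only by the tool play_rows, never from a script. Its argument "deltas" is text: rows parted by semicolons, each of 7 numbers parted by spaces: the turn, a rotation vector about the tool's x, y, z in rad, then the shift along the tool's x, y, z in m, then the closure in counts, from 0 (fully open) to 255 (shut). In form: ax ay az x y z grip; .... A call has 1 to 10 rows; each row shifts and turns the commanded pose from where the row before left it, along the tool's axes as they then stand; what a row does not reach is not made up. A row lasts 1/12 s, in which the tool goes at most 41.7 mm and 7.16 degrees, less where a joint would pass 70% of its speed; a pose out of reach is approached as far as the arm can. A call with a gripper value outside its range is refused whole. The fingers move at their own pace and stop on an object; "squeeze" is the grip in N (left out, the last holds). Time passes only in rows, so rows that do not move let the fingers close. It gives the time, the measured TCP pose, the force and the opening at its end, in the units of the state.
- manip.read_state(): the state, without advancing time (a new reading comes with each control period).
- eyes.capture(name): name is "scene" or "side" or "wrist"; returns the picture (420x560x3 uint8, red, green, blue); there is no depth.
- eyes.camera_info(name): a dict with "camera_matrix" (3x3 intrinsics, pixels), "extrinsics" (4x4, takes a point from camera to world coordinates). Camera axes: x right, y up, looking along -z (the intrinsics and any distortion apply to the point x, -y, -z); pixel columns grow to the right and rows downward; lengths in m; the calibration is good to about 2 mm. A picture is of the moment at which its call begins: read the wrist's pose just before it. camera_info takes no time and is no camera call; for the wrist camera it gives the pose at the moment of the call.
- manip.job_done(): hands the job in, once; it reports no verdict.
The state is a dict: "t": time; "joints": joint angles; "joint_vel": joint speeds; "tau": joint torques, N m; "ee_pos": TCP position; "tool_rot": TCP orientation; "contact_force": force on the tool from outside, world axes, zero at the start; "moment": the same for the moment, N m; "finger_gap": finger opening in m.
Only numpy, scipy, OpenCV 4.12 (cv2) and the standard library are available. Lean on these libraries where they do the work, as an engineer would, in place of code of your own. Each camera call takes 0.05 s, during which the arm holds its last target. There are 200 camera calls.

TASK

On the filter photometer, push the black tabs of the filter wheel with the fingertips to step the wheel round until the green filter has clicked into place under the viewing ring, and only then press the orange button down fully and let it come back up. Only push and press: do not lift, tip or shift the photometer, and leave the other things on the worktop where they are.

Things in the scene. Friction and masses are not known exactly. Their poses are not given: they have to be found in the camera images.
- photometer: White loose instrument, 2.2 to 3.4 kg, slides if pushed with over about 10 N. Origin on the worktop under the wheel's axis; base from x = -155 to 125 mm, y = -95 to 95 mm, top 40 mm above the worktop; nothing of it is higher than 98 mm. Own +x points roughly away from the robot, to a grey column (x = 98 to 122 mm, 44 mm wide) that carries the ring; own -x to the button.
- filter_wheel (a joint): Aluminium wheel, 140 mm across, lying flat. Turns endlessly; rad, growing counterclockwise from above; 0 or any multiple of 2 pi = green under the ring. Click stops at multiples of pi/3: a spring draws it into the nearest, so a tab pushed over halfway (30 degrees) snaps on to the next; 1 to 3 N on a tab turns it. At the start it settles into a stop at once, never with green under the ring.
- wheel_axis (a point): Centre of the wheel's top face, 53 mm above the worktop, on its vertical axis (a 5 mm hub cap stands on it).
- tab (a point): Middle of the top edge of one of six like black tabs: flat upright radial plates, 60 to 90 mm from the axis, 6 mm thick, tops 71 mm above the worktop (18 mm above the wheel). They stand midway between the filters (this one 30 degrees counterclockwise of green), so in a click stop two tabs stand 30 degrees either side of the photometer's -x direction.
- green_filter (a point): Centre of the green filter's top, 45 mm from the wheel's axis. Six round filters, 26 mm, lie on the wheel 60 degrees apart; counterclockwise from above: green, yellow, white, red, black, blue.
- ring (a point): Centre of the lower face of the fixed dark viewing ring (36 mm outside, 26 mm inside, open through) at the end of a 24 mm wide arm: 45 mm along the photometer's +x from the wheel's axis. Ring and arm lie 86 to 98 mm above the worktop.
- read_button (a joint): Orange spring push button, 26 mm across, on the photometer's base 128 mm along its -x from the wheel's axis, pressed straight down. 0 = up, 0.006 m = fully down (about 5 N); it comes back up by itself.
- read_button_top (a point): Centre of the button's top face, 62 mm above the worktop when up; moves down with it. Its round housing is 42 mm across, top 52 mm above the worktop.
- beaker_100: Bystander, leave alone: clear beaker, 55 mm wide, 71 mm tall; origin at the centre of its underside.
- cuvette_2: Bystander, leave alone: capped cuvette standing upright, 14 x 14 x 50 mm, close beside the photometer's +y side; origin at the centre of its underside.
- tweezers: Bystander, leave alone: steel tweezers lying flat, 130 mm long, close beside the photometer's -y side; origin at the centre of its underside.
- petri_dish: Bystander, leave alone: clear dish, 60 mm wide, 15 mm tall; origin at the centre of its underside.
- timer: Bystander, leave alone: white bench timer, 52 x 66 x 21 mm, right of the photometer; origin at the centre of its underside.

How it is judged:
On the way, in this order (a step that is already met when the one before it is completed fails the run):
1. the green filter is in place under the ring, the button still up (horizontal distance between green_filter and ring below 0.006 m and value of joint read_button below 0.002 m), for 0.3 s.
2. the button is pressed down with the green filter in place (horizontal distance between green_filter and ring below 0.006 m and value of joint read_button above 0.004 m), for 0.05 s.
At the end, for the whole second after the job is handed in: The green filter rests within 6 mm of straight under the ring, the wheel is still, the button has been pressed (4 mm or more of its 6 mm) with green in place and is up again, and the photometer and every bystander stand within 20 mm of where they were (all of step 1 and velocity of joint filter_wheel between -0.05 and 0.05 rad/s and distance of each of photometer, beaker_100, cuvette_2, tweezers, petri_dish, timer from where it was at the start of the episode below 0.02 m and angle between photometer's own z axis and vertical below 0.05 rad); the robot touches nothing.
It fails at once if the button is pressed while another filter is under the ring (value of joint read_button above 0.004 m and not (horizontal distance between green_filter and ring below 0.006 m)).
It fails at once if the photometer is lifted, tipped or shifted by more than 20 mm (height (world z) of photometer above 0.006 m or angle between photometer's own z axis and vertical above 0.08 rad or distance of photometer from where it was at the start of the episode above 0.02 m).
It fails at once if a bystander is moved by more than 20 mm or lifted (distance of any of beaker_100, cuvette_2, tweezers, petri_dish, timer from where it was at the start of the episode above 0.02 m).
It also fails if it takes over 51 s, if anything falls off the work surface, if the arm or the gripper's body presses on something with over 40 N, if the wrist force passes 120 N, or if a joint passes its speed limit or range.

## Working session

There is one attempt and no reset: what is moved stays moved. The work goes in short steps, Python scripts to look and compute and a tool call to move; the robot and the scene stay as the last step left them, time stands still between calls to the robot, and variables do not carry over. Pictures are saved under pics/ and viewed, about 8 in all and at most 12, crops included, and the job is handed in when it is done.

Besides the shell and the picture viewer there is one more tool, called after "Call:" in YAML: its name, and indented under it one key for each argument. play_rows: Moves the arm, as the interface text tells. Its arguments: {"type":"object","properties":{"deltas":{"type":"string"},"squeeze":{"type":"number"}},"required":["deltas"]}

```bash
mkdir -p pics; python3 - <<'E'
from bench import manip, eyes
import cv2,numpy as np
s=manip.read_state();print({k:np.round(v,3) for k,v in s.items()},manip.hold_point_z)
for n in("scene","side"):
    cv2.imwrite(f"pics/{n}0.png",eyes.capture(n)[:,:,::-1]);i=eyes.camera_info(n);print(n,i)
E
```

```text
{'t': np.float64(0.0), 'joints': array([-1.21 ,  0.69 , -0.195,  1.566,  0.157,  0.903, -0.215]), 'joint_vel': array([-0.001, -0.   ,  0.   , -0.001,  0.001,  0.002, -0.   ]), 'tau': array([-0.0000e+00, -5.2756e+01, -1.2670e+00, -1.5343e+01, -5.3000e-02,
        7.0000e-03,  0.0000e+00]), 'ee_pos': array([0.2  , 0.591, 0.238]), 'tool_rot': array([-3.14 ,  0.   ,  2.815]), 'contact_force': array([-0.386, -0.563, -0.328]), 'moment': array([0.025, 0.03 , 0.021]), 'finger_gap': np.float64(0.088)} 0.0187
scene {'camera_matrix': array([[531.76226384,   0.        , 282.88964323],
       [  0.        , 531.76226384, 212.64060326],
       [  0.        ,   0.        ,   1.        ]]), 'extrinsics': array([[ 0.72145347,  0.51171462, -0.466533  ,  0.17039949],
       [-0.69245758,  0.53577941, -0.48315931, -0.41568279],
       [ 0.00271909,  0.67163127,  0.74088059,  0.85317798],
       [ 0.        ,  0.        ,  0.        ,  1.        ]])}
side {'camera_matrix': array([[503.33390708,   0.        , 282.82560863],
       [  0.        , 503.33390708, 206.06578977],
       [  0.        ,   0.        ,   1.        ]]), 'extrinsics': array([[-0.95957123,  0.12991201, -0.24969165,  0.35639252],
       [-0.28104638, -0.4906513 ,  0.82478739,  0.94754923],
       [-0.01536174,  0.86161718,  0.50732617,  0.64440422],
       [ 0.        ,  0.        ,  0.        ,  1.        ]])}
```

View pics/scene0.png

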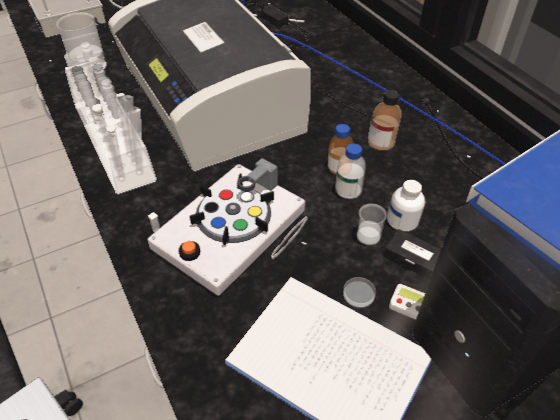

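View pics/side0.png

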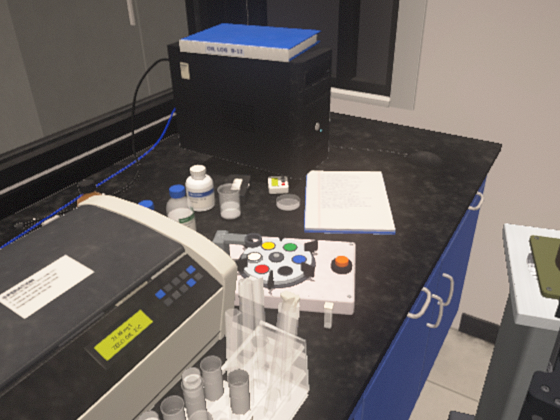

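White is under the ring (246,197). Green is at (240,225), so it has to go two steps counterclockwise (+120°). The button is at (189,247) and the hub at (233,209). Next I'll measure these.

```bash
cat >h.py <<'E'
import numpy as np,cv2
from bench import manip,eyes
def ray(n,uv,z,info=None):
    i=info or eyes.camera_info(n);K=i["camera_matrix"];E=i["extrinsics"]
    d=np.linalg.inv(K)@[uv[0],uv[1],1];d=E[:3,:3]@[d[0],-d[1],-d[2]];o=E[:3,3]
    return o+d*(z-o[2])/d[2]
def pix(n,p,info=None):
    i=info or eyes.camera_info(n);E=i["extrinsics"];c=E[:3,:3].T@(np.array(p)-E[:3,3])
    q=i["camera_matrix"]@[c[0],-c[1],-c[2]];return q[:2]/q[2]
def blobs(im,lo,hi,roi,amin=15):
    h=cv2.cvtColor(im,cv2.COLOR_RGB2HSV);m=cv2.inRange(h,lo,hi);k=np.zeros_like(m);x0,y0,x1,y1=roi;k[y0:y1,x0:x1]=m[y0:y1,x0:x1]
    n,l,s,c=cv2.connectedComponentsWithStats(k);return [(c[i],s[i,4]) for i in range(1,n) if s[i,4]>=amin]
COL=dict(orange=((5,150,120),(17,255,255),.062),green=((55,120,60),(85,255,255),.055),yellow=((22,120,120),(35,255,255),.055),red=((173,130,80),(180,255,255),.055),red0=((0,130,80),(4,255,255),.055),blue=((105,130,80),(125,255,255),.055))
E
python3 - <<'E'
from h import *
for n,roi in(("scene",(150,165,305,290)),("side",(225,230,358,310))):
    im=cv2.imread(f"pics/{n}0.png")[:,:,::-1].copy()
    for c,(lo,hi,z) in COL.items():
        for b,a in blobs(im,lo,hi,roi): print(n,c,b.round(1),a,ray(n,b,z).round(4))
hub={"scene":(233,209)}
print(ray("scene",(233,209),.058))
E
```

```text
scene orange [188.3 247.1] 139 [0.4779 0.1604 0.062 ]
scene green [239.9 224.1] 86 [0.59   0.1417 0.055 ]
scene yellow [254.4 210.9] 92 [0.6345 0.1484 0.055 ]
scene red0 [225.6 194.1] 89 [0.6227 0.2253 0.055 ]
scene blue [217.8 222. ] 96 [0.5617 0.1764 0.055 ]
side orange [341.4 261. ] 120 [0.4761 0.1713 0.062 ]
side green [289.6 246.5] 59 [0.5877 0.1412 0.055 ]
side yellow [267.6 245.1] 68 [0.6324 0.1479 0.055 ]
side red0 [261.4 268.5] 88 [0.62   0.2253 0.055 ]
side blue [298.7 258.7] 67 [0.5592 0.1765 0.055 ]
[0.60478314 0.18004243 0.058     ]
```

```bash
python3 - <<'E'
from h import *
f=lambda n,uv,z:print(n,uv,z,ray(n,uv,z).round(3))
f("scene",(195,167),0);f("scene",(307,122),0)   # instrument foot corners
f("scene",(153,183),0);f("scene",(128,187),0)   # rack foot
f("scene",(137,133),.1); f("scene",(154,214),.05)
# two-view heights: instrument front right top corner scene(307,68)?; rack tube tops
def tri(a,b):
    A=[];
    o=[];d=[]
    for n,uv in(("scene",a),("side",b)):
        p,q=ray(n,uv,0),ray(n,uv,.3);o.append(p);d.append((q-p)/np.linalg.norm(q-p))
    M=sum(np.eye(3)-np.outer(x,x) for x in d);v=sum((np.eye(3)-np.outer(x,x))@p for x,p in zip(d,o));return np.linalg.solve(M,v)
print("instr corner",tri((190,118),(232,258)).round(3),"lcd",tri((158,70),(124,339)).round(3))
print("rack tube",tri((135,108),(250,285)).round(3),tri((152,214),(329,309)).round(3))
E
```

```text
scene (195, 167) 0 [0.659 0.387 0.   ]
scene (307, 122) 0 [0.969 0.324 0.   ]
scene (153, 183) 0 [0.557 0.411 0.   ]
scene (128, 187) 0 [ 0.508  0.439 -0.   ]
scene (137, 133) 0.1 [0.576 0.469 0.1  ]
scene (154, 214) 0.05 [0.484 0.286 0.05 ]
instr corner [0.633 0.347 0.171] lcd [0.699 0.549 0.166]
rack tube [0.565 0.431 0.192] [0.478 0.291 0.047]
```

Call:
play_rows:
  deltas: "0 0 0.12 0 0 0 255;0 0 0.12 0 0 0 255;0 0 0.12 0 0 0 255;0 0 0.12 0 0 0 255;0 0 0.12 0 0 0 255;0 0 0.12 0 0 0 255;0 0 0.12 0 0 0 255;0 0 0.12 0 0 0 255;0 0 0.12 0 0 0 255;0 0 0.12 0 0 0 255"
  squeeze: 10

```text
t: 0.93
ee_pos: [0.2004, 0.5916, 0.2383]
tool_rot: [-3.141, 0.001, 1.609]
contact_force: [-0.2, 0.0, -0.2]
finger_gap: 0.0236
```

Call:
play_rows:
  deltas: "0 0 0.12 0 0 0 255;0 0 0.12 0 0 0 255;0 0 0.113 0 0 0 255;0 0 0 0 0 0 255"

```text
t: 1.27
ee_pos: [0.2003, 0.5917, 0.2382]
tool_rot: [3.141, 0.001, 1.259]
contact_force: [-0.0, -0.2, -0.5]
finger_gap: 0.0006
```

Call:
play_rows:
  deltas: "0 0 0 -0.0165 0.0311 0 255;0 0 0 -0.0165 0.0311 0 255;0 0 0 -0.0165 0.0311 0 255;0 0 0 -0.0165 0.0311 0 255;0 0 0 -0.0165 0.0311 0 255;0 0 0 -0.0165 0.0311 0 255;0 0 0 -0.0165 0.0311 0 255;0 0 0 -0.0165 0.0311 0 255;0 0 0 -0.0165 0.0311 0 255;0 0 0 -0.0165 0.0311 0 255"

```text
t: 2.1
ee_pos: [0.4475, 0.3388, 0.2386]
tool_rot: [-3.141, 0.0, 1.266]
contact_force: [-0.1, -0.4, -0.4]
finger_gap: 0.0006
```

Call:
play_rows:
  deltas: "0 0 0 -0.0165 0.0311 0 255;0 0 0 -0.0165 0.0311 0 255;0 0 0 -0.0165 0.0311 0.02 255;0 0 0 -0.0165 0.0311 0.02 255;0 0 0 0 0 0.02 255;0 0 0 0 0 0.02 255;0 0 0 0 0 0.02 255;0 0 0 0 0 0 255;0 0 0 0 0 0 255"

```text
t: 2.85
ee_pos: [0.5444, 0.2393, 0.138]
tool_rot: [-3.14, 0.001, 1.264]
contact_force: [0.7, 0.1, 0.3]
finger_gap: 0.0005
```

```bash
python3 - <<'E'
from h import *
s=manip.read_state();print(s["ee_pos"],s["tool_rot"])
i=eyes.camera_info("wrist");im=eyes.capture("wrist");cv2.imwrite("pics/w1.png",im[:,:,::-1])
for c,(lo,hi,z) in COL.items():
    for b,a in blobs(im,lo,hi,(0,0,560,420),60): print(c,b.round(1),a,ray("wrist",b,z,i).round(4))
E
```

```text
[0.54442813 0.23925464 0.1380064 ] [-3.13957896e+00  1.39689091e-03  1.26395536e+00]
yellow [436.1 292.2] 756 [0.6354 0.1508 0.055 ]
red0 [393.9 198.8] 1166 [0.6216 0.227  0.055 ]
blue [325.6 274.2] 84 [0.5645 0.1879 0.055 ]
```

View pics/w1.png

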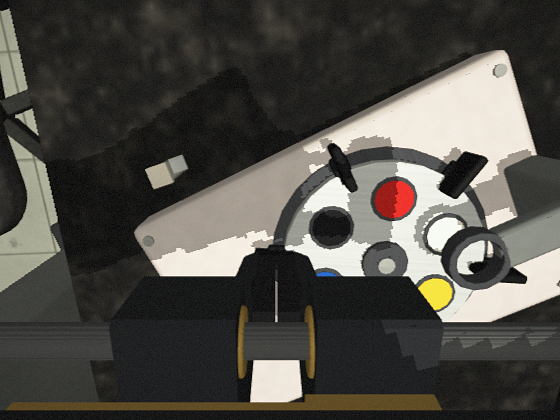

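The wrist view shows white under the ring (450,240). Red at (394,199) matches the earlier measurement. The tab I want is hidden behind the finger, just ahead of it. I'll descend and push.

Call:
play_rows:
  deltas: "0 0 0 0 0 0.02 255;0 0 0 0 0 0.02 255;0 0 0 0 0 0.02 255;0 0 0 0 0 0.018 255;0 0 0 0 0 0 255;0 0 0 0 0 0 255"

```text
t: 3.4
ee_pos: [0.5455, 0.2398, 0.0615]
tool_rot: [3.141, -0.0, 1.263]
contact_force: [0.0, -0.1, 0.4]
finger_gap: 0.0005
```

Call:
play_rows:
  deltas: "0 0 0 -0.005 0 0 255;0 0 0 -0.005 0 0 255;0 0 0 -0.005 0 0 255;0 0 0 -0.005 0 0 255;0 0 0 -0.005 0 0 255"

```text
t: 3.82
ee_pos: [0.5382, 0.216, 0.0616]
tool_rot: [3.14, -0.002, 1.262]
contact_force: [0.2, 1.5, 1.6]
finger_gap: 0.0008
```

```bash
python3 - <<'E'
from h import *
s=manip.read_state();print(s["ee_pos"],s["tool_rot"],s["contact_force"])
i=eyes.camera_info("wrist");im=eyes.capture("wrist")
for n in("wrist","scene"):
  i=eyes.camera_info(n);im=eyes.capture(n);cv2.imwrite(f"pics/{n}2.png",im[:,:,::-1])
  for c,(lo,hi,z) in COL.items():
    for b,a in blobs(im,lo,hi,(0,0,560,420) if n=="wrist" else (150,165,305,290),20): print(n,c,b.round(1),a,ray(n,b,z,i).round(4))
E
```

```text
[0.53819613 0.21597665 0.06163179] [ 3.14008092e+00 -2.19023662e-03  1.26209277e+00] [0.16028097 1.53300296 1.61169297]
wrist green [444.3 368.1] 283 [0.6018 0.1345 0.055 ]
wrist yellow [513.9 308.2] 1354 [0.6397 0.1584 0.055 ]
wrist red0 [434.3 186.4] 2675 [0.6145 0.2291 0.055 ]
scene orange [188.3 247.1] 139 [0.4779 0.1604 0.062 ]
scene green [243.3 223. ] 89 [0.5969 0.1392 0.055 ]
scene yellow [254.7 208.2] 92 [0.6399 0.1534 0.055 ]
scene red0 [222.3 195.2] 85 [0.6156 0.2276 0.055 ]
scene blue [220.6 223.3] 95 [0.5636 0.1697 0.055 ]
```

Call:
play_rows:
  deltas: "0 0 0 -0.005 0 0 255;0 0 0 -0.005 0 0 255;0 0 0 -0.005 0 0 255;0 0 0 -0.005 0 0 255;0 0 0 -0.005 0 0 255;0 0 0 0 0 0 255;0 0 0 0 0 0 255;0 0 0 0 0 0 255"

```text
t: 4.63
ee_pos: [0.5296, 0.1917, 0.0606]
tool_rot: [-3.141, 0.0, 1.262]
contact_force: [0.2, -1.0, 0.1]
finger_gap: 0.0005
```

```bash
cat > m.py <<'E'
from h import *
s=manip.read_state();print(s["t"],s["ee_pos"].round(4),s["contact_force"])
n="scene";i=eyes.camera_info(n);im=eyes.capture(n);cv2.imwrite(f"pics/{n}_{s['t']:.2f}.png",im[:,:,::-1])
for c,(lo,hi,z) in COL.items():
    for b,a in blobs(im,lo,hi,(150,165,305,290),20):
        p=ray(n,b,z,i);d=p-[.6053,.1834,0];print(c,b.round(1),a,p.round(4),"own deg",round(np.degrees(np.arctan2(d[1],d[0]))-8.8,1),"r",round(np.hypot(*d[:2]),4))
E
python3 m.py
```

```text
4.6333 [0.5296 0.1917 0.0606] [ 0.17603978 -0.98614027  0.11610169]
orange [188.4 247. ] 141 [0.4782 0.1606 0.062 ] own deg -178.6 r 0.1291
green [250.6 217.8] 84 [0.6166 0.1396 0.055 ] own deg -84.3 r 0.0453
yellow [252.6 201.4] 87 [0.6495 0.1708 0.055 ] own deg -24.8 r 0.0459
blue [230.  225.4] 100 [0.5735 0.1526 0.055 ] own deg -144.7 r 0.0443
```

Call:
play_rows:
  deltas: "0 0 0 0 0 0 255;0 0 0 0 0 0 255;0 0 0 0 0 0 255"

```text
t: 4.93
ee_pos: [0.5299, 0.192, 0.0607]
tool_rot: [-3.142, -0.0, 1.262]
contact_force: [0.1, -0.7, -0.9]
finger_gap: 0.0001
```

```bash
python3 m.py
```

```text
4.9333 [0.5299 0.192  0.0607] [ 0.14450186 -0.67428399 -0.92629909]
orange [188.4 247. ] 141 [0.4782 0.1606 0.062 ] own deg -178.6 r 0.1291
green [250.6 217.8] 84 [0.6166 0.1396 0.055 ] own deg -84.3 r 0.0453
yellow [252.6 201.4] 87 [0.6495 0.1708 0.055 ] own deg -24.8 r 0.0459
blue [230.1 225.4] 101 [0.5737 0.1526 0.055 ] own deg -144.5 r 0.0441
```

```bash
python3 - <<'E'
import cv2
a=cv2.imread("pics/scene_4.93.png")[150:300,140:320]
cv2.imwrite("pics/c1.png",cv2.resize(a,None,fx=4,fy=4,interpolation=cv2.INTER_CUBIC))
E
```

```text
(no output)
```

View pics/c1.png

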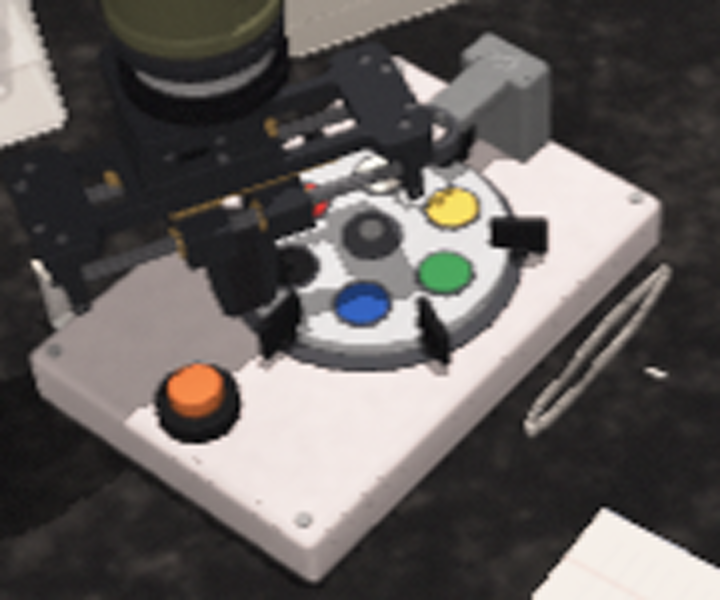

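Call:
play_rows:
  deltas: "0 0 0 -0.005 0 0 255;0 0 0 -0.005 0 0 255;0 0 0 0 0 0 255;0 0 0 0 0 0 255;0 0 0 0 0 0 255"

```text
t: 5.4
ee_pos: [0.5269, 0.1822, 0.0607]
tool_rot: [-3.142, -0.0, 1.262]
contact_force: [-0.4, 0.2, -0.9]
finger_gap: 0.0003
```

```bash
python3 m.py
```

```text
5.4 [0.5269 0.1822 0.0607] [-0.36760869  0.17558409 -0.91609896]
orange [188.4 247.1] 137 [0.478  0.1604 0.062 ] own deg -178.5 r 0.1294
green [253.6 213.1] 85 [0.6294 0.1449 0.055 ] own deg -66.8 r 0.0454
yellow [250.9 197.4] 51 [0.6545 0.1817 0.055 ] own deg -10.8 r 0.0492
blue [237.1 224.9] 97 [0.5846 0.1439 0.055 ] own deg -126.4 r 0.0445
```

Call:
play_rows:
  deltas: "0 0 0 0 0 -0.01 255;0 0 0 0 0 -0.02 255;0 0 0 0 0 -0.02 255;0 0 0 0 0 -0.02 255;0 0 0 0 0 0 255;0 0 0 0 0 0 255"

```text
t: 5.95
ee_pos: [0.5277, 0.1828, 0.1321]
tool_rot: [3.139, -0.002, 1.262]
contact_force: [-0.4, 0.6, -0.0]
finger_gap: 0.0002
```

```bash
python3 m.py
```

```text
5.95 [0.5277 0.1828 0.1321] [-0.37140892  0.56581176 -0.00890206]
orange [188.4 247. ] 141 [0.4782 0.1606 0.062 ] own deg -178.6 r 0.1291
green [254.4 210.9] 81 [0.6345 0.1482 0.055 ] own deg -59.1 r 0.0457
yellow [246.7 196.1] 89 [0.6506 0.1905 0.055 ] own deg 0.1 r 0.0458
red0 [210.9 206.7] 95 [0.578  0.2184 0.055 ] own deg 119.2 r 0.0444
blue [239.9 224.1] 97 [0.59   0.1417 0.055 ] own deg -118.9 r 0.0444
```

Call:
play_rows:
  deltas: "0 0 0 0.02 0 0 255;0 0 0 0.02 0 0 255;0 0 0 0.0175 0 0 255;0 0 0 0 0 0 255;0 0 0 0 0 0.025 255;0 0 0 0 0 0.025 255;0 0 0 0 0 0.021 255;0 0 0 0 0 0 255;0 0 0 0 0 0 255"

```text
t: 6.75
ee_pos: [0.543, 0.2356, 0.0585]
tool_rot: [-3.139, 0.003, 1.261]
contact_force: [1.0, 0.5, 0.3]
finger_gap: 0.0003
```

Call:
play_rows:
  deltas: "0 0 0 -0.005 0 0 255;0 0 0 -0.005 0 0 255;0 0 0 -0.005 0 0 255;0 0 0 -0.005 0 0 255;0 0 0 -0.005 0 0 255;0 0 0 -0.005 0 0 255;0 0 0 -0.005 0 0 255;0 0 0 -0.005 0 0 255;0 0 0 -0.005 0 0 255;0 0 0 -0.005 0 0 255"

```text
t: 7.58
ee_pos: [0.5285, 0.1885, 0.0595]
tool_rot: [-3.141, 0.001, 1.261]
contact_force: [-0.3, 0.3, -0.2]
finger_gap: 0.0005
```

Call:
play_rows:
  deltas: "0 0 0 -0.005 0 0 255;0 0 0 -0.005 0 0 255;0 0 0 0 0 0 255;0 0 0 0 0 0 255;0 0 0 0 0 0 255"

```text
t: 8.0
ee_pos: [0.5261, 0.1801, 0.0597]
tool_rot: [-3.141, -0.0, 1.262]
contact_force: [-0.6, 0.0, -0.7]
finger_gap: 0.0004
```

```bash
python3 m.py
```

```text
8.0 [0.5261 0.1801 0.0597] [-0.62400174  0.00657821 -0.69236816]
orange [188.4 247.1] 136 [0.4779 0.1604 0.062 ] own deg -178.5 r 0.1295
green [250.1 196.7] 22 [0.6547 0.1844 0.055 ] own deg -7.7 r 0.0494
yellow [227.4 196. ] 37 [0.6218 0.2186 0.055 ] own deg 56.1 r 0.0389
red0 [217.6 221.7] 100 [0.5619 0.1772 0.055 ] own deg -180.6 r 0.0438
blue [254.4 211.1] 91 [0.6342 0.1479 0.055 ] own deg -59.7 r 0.0458
```

Call:
play_rows:
  deltas: "0 0 0 0 0 -0.01 255;0 0 0 0 0 -0.02 255;0 0 0 0 0 -0.02 255;0 0 0 -0.01 -0.014 0 255;0 0 0 -0.01 -0.014 0 255;0 0 0 -0.009 -0.013 0 255;0 0 0 0 0 0 255;0 0 0 0 0 0 255"

```text
t: 8.72
ee_pos: [0.4784, 0.1651, 0.1104]
tool_rot: [3.141, -0.001, 1.262]
contact_force: [0.4, 0.6, -0.3]
finger_gap: 0.0006
```

```bash
python3 m.py; python3 - <<'E'
import cv2,glob
f=sorted(glob.glob("pics/scene_8.*"))[-1];print(f)
cv2.imwrite("pics/c2.png",cv2.resize(cv2.imread(f)[150:300,140:320],None,fx=4,fy=4,interpolation=cv2.INTER_CUBIC))
E
```

```text
8.7167 [0.4784 0.1651 0.1104] [ 0.44974868  0.64966075 -0.2545119 ]
orange [188.2 247.2] 132 [0.4776 0.1606 0.062 ] own deg -178.7 r 0.1297
green [246.8 196.1] 76 [0.6508 0.1905 0.055 ] own deg 0.1 r 0.0461
red0 [217.9 221.9] 95 [0.5621 0.1764 0.055 ] own deg -179.6 r 0.0438
blue [254.4 210.9] 90 [0.6344 0.1482 0.055 ] own deg -59.3 r 0.0457
pics/scene_8.72.png
```

View pics/c2.png

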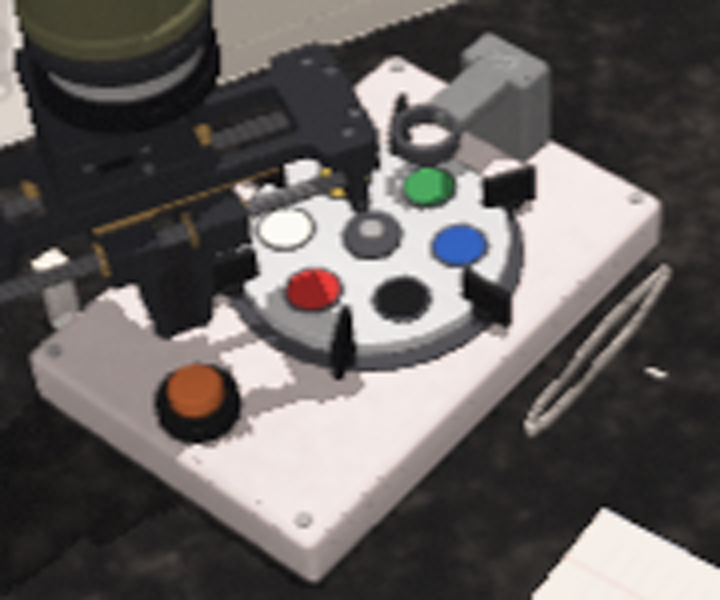

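Green is under the ring at crop (428,187), 0.1° from the stop, and the fingers are over the button. I'll press now.

Call:
play_rows:
  deltas: "0 0 0 0 0 0.02 255;0 0 0 0 0 0.015 255;0 0 0 0 0 0.009 255;0 0 0 0 0 0.002 255;0 0 0 0 0 0.002 255;0 0 0 0 0 0.002 255;0 0 0 0 0 0.002 255;0 0 0 0 0 0.0015 255;0 0 0 0 0 0 255;0 0 0 0 0 0 255"

```text
t: 9.6
ee_pos: [0.4787, 0.1651, 0.0567]
tool_rot: [3.141, -0.001, 1.262]
contact_force: [-0.8, 0.6, 4.9]
finger_gap: 0.0003
```

Call:
play_rows:
  deltas: "0 0 0 0 0 0.001 255;0 0 0 0 0 0.001 255;0 0 0 0 0 0 255;0 0 0 0 0 0 255"

```text
t: 9.93
ee_pos: [0.4787, 0.165, 0.0562]
tool_rot: [3.14, -0.002, 1.262]
contact_force: [-3.1, -0.7, 21.5]
finger_gap: 0.0004
```

Call:
play_rows:
  deltas: "0 0 0 0 0 -0.003 255;0 0 0 0 0 -0.005 255;0 0 0 0 0 -0.01 255;0 0 0 0 0 -0.02 255;0 0 0 0 0 -0.03 255;0 0 0 0 0 -0.03 255;0 0 0 0 0 -0.03 255;0 0 0 0 0 0 255;0 0 0 0 0 0 255;0 0 0 0 0 0 255"

```text
t: 10.77
ee_pos: [0.4778, 0.1647, 0.182]
tool_rot: [-3.141, 0.0, 1.262]
contact_force: [0.4, -0.7, 0.1]
finger_gap: 0.0004
```

```bash
python3 m.py; python3 - <<'E'
import cv2,glob,os
f=max(glob.glob("pics/scene_*"),key=os.path.getmtime);a,b=cv2.imread(f),cv2.imread("pics/scene0.png")
cv2.imwrite("pics/fin.png",cv2.resize(a[150:330,140:440],None,fx=2.6,fy=2.6,interpolation=cv2.INTER_CUBIC))
E
```

```text
10.7667 [0.4778 0.1647 0.182 ] [ 0.37395083 -0.65181747  0.12129893]
orange [188.2 247.2] 132 [0.4776 0.1606 0.062 ] own deg -178.7 r 0.1297
green [246.8 196.1] 76 [0.6508 0.1905 0.055 ] own deg 0.1 r 0.0461
yellow [225.7 194. ] 88 [0.6229 0.2253 0.055 ] own deg 58.4 r 0.0454
red0 [217.8 221.9] 96 [0.562  0.1765 0.055 ] own deg -179.7 r 0.0439
blue [254.4 210.9] 90 [0.6344 0.1482 0.055 ] own deg -59.3 r 0.0457
```

View pics/fin.png

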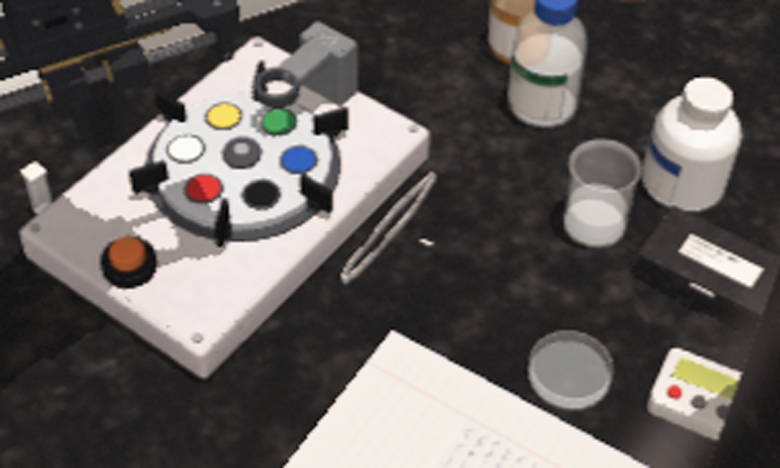

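The final view shows green under the ring, the button back up, the bystanders in place and the arm clear. The press bottomed out at 21.5 N.

```bash
python3 -c "from bench import manip;print(manip.job_done())"
```

```text
the job is handed in; nothing more can be done
None
```

I turned the filter wheel two steps counterclockwise (white to yellow to green) by pushing tabs with the shut fingertips. I then pressed the orange button to its stop, let it rise, lifted the arm clear and handed the job in at about 10.8 s.

**Last checks:**
- **Green filter:** it measured 0.1° from straight under the ring, both before the press and after it.
- **Button:** the press bottomed out at 21.5 N with the fingertips about 56 mm above the worktop, which is the full 6 mm. Afterwards the button was back at its starting height.
- **Photometer and bystanders:** the button's pixel position never moved by more than about 0.2 px, so the photometer did not shift. The bystanders looked untouched in the last picture; I did not measure their positions.

**One surprise:** on the first step the wheel stopped about 36° round, probably because the next tab was resting against the back of the finger. Pushing 10 mm further and lifting let it click into place.

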